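# Fit the screen and bring the coil over its socket

### The arm

A 7-joint arm with a two-finger parallel gripper is mounted at the origin on the work surface. World frame = base frame: x ahead of the robot, y to its left, z up, the work surface at z = 0. Lengths are in m, angles in degrees, forces in N, time in s.
With the tool pointing down it reaches from about 0.425 to 1.025 m from the base axis. Payload 9.4 kg.
Tool frame: the origin (TCP) lies at the very end of the fingers, on their centre line; the grasp point (between the pads) lies 19 mm behind it; z points along the fingers, y is the direction in which the jaws open and shut (so a half turn about z gives the same grasp; the last joint's range is limited). The gripper opens to 85 mm and grips with 20 to 120 N. Pads are 22 mm wide; open, the fingers measure 114 mm over their backs; the gripper's body (76 mm by 85 mm) begins 54 mm behind the grasp point. The pads swing forward as they close: fully open they stand 13 mm farther back than shut.
Start: joints at [63.1, 34.337, -0.143, 91.639, 0.103, 54.024, -4.572], TCP at [0.278, -0.67, 0.231] pointing down, gripper open.
Joint ranges: [-147.43, 147.43], [-19.82, 112.94], [-74.19, 73.91], [6.32, 146.72], [-59.91, 239.91], [6.04, 106.73], [-150.56, 150.56]. Speed limits (degrees/s): [127.2, 127.2, 172.46, 172.46, 180, 180, 180].

### API

Orientations are given as [roll, pitch, yaw] about the fixed x, y, z axes, in that order (R = Rz(yaw) Ry(pitch) Rx(roll)).
In Python, from plant import reach, move_straight, goto_joints, open_jaws, grab, sleep, solve_ik, get_obs, camera, get_calibration, MotionError, job_done gives the robot as it stands. Calls block until the motion is done:
- reach(position, orientation): joint-space move of the TCP to a pose.
- move_straight(position, ori=None, feed=0.15): straight line of the TCP; ori=None keeps the orientation; feed is the mean speed in m/s.
- goto_joints(angles): joint-space move.
- open_jaws() and grab(): open the fingers fully, or close them until they stop; the grip force is fixed at half the most.
- sleep(seconds).
- solve_ik(position, orientation): joint angles nearest the present ones, or None.
- get_obs(): the state.
- camera(name): name is "side" or "top" or "wrist"; returns (picture, depth): 384x512x3 uint8, red, green, blue; 384x512 float32, m along the optical axis (not along the pixel's ray), 0 where there is no reading.
- get_calibration(name): a dict with "camera_matrix" (3x3 intrinsics, pixels), "world_to_cam" (4x4, takes a point from world to camera coordinates); the wrist camera has in their place "T_tool_cam" (4x4, takes a point from camera to tool coordinates, whose origin is the TCP and whose axes are the flange's). Camera axes: x right, y up, looking along -z (the intrinsics and any distortion apply to the point x, -y, -z); pixel columns grow to the right and rows downward; lengths in m; the calibration is good to about 2 mm. A picture is of the moment at which its call begins: read the wrist's pose just before it. get_calibration takes no time and is no camera call.
A pose or a line that the arm cannot do raises MotionError and nothing moves.
- job_done(): hands the job in, once; it reports no verdict.
The state is a dict: "t": time; "joint_pos": joint angles; "dq": joint speeds; "joint_efforts": joint torques, N m; "position": TCP position; "tool_rot": TCP orientation; "ft_force": force on the tool from outside, world axes, zero at the start; "torque": the same for the moment, N m; "opening": opening from 0.0 (shut) to 1.0 (fully open).
Only numpy, scipy, OpenCV 4.12 (cv2) and the standard library are available. Lean on these libraries where they do the work, as an engineer would, in place of code of your own. Each camera call takes 0.05 s, during which the arm holds its last target. There are 200 camera calls.

### The job

Get the radio ready for its coil: take the aluminium screen out of its wooden rest, slide it edgewise fully home into the slot on the radio chassis, and let go of it. Then pick up the plug-in coil, carry it upright over the top of the screen, and finish still holding it, at rest, straight above its socket with both pins lined up over the two holes and their tips about 1 cm above them. The coil must not touch the radio or the screen, and the morse key, glass valve and headband clip are to be left alone.

Things in the scene. Friction and masses are not known exactly. Their poses are not given: they have to be found in the camera images.
- radio: Open radio set, fixed. Aluminium chassis 170 (x) x 300 (y) x 40 mm high; origin at centre of underside. Grey front panel 112 mm high on its -x edge, with a fluted black knob (68 mm) and two small ones reaching to x -122. On the chassis: tuning capacitor 80 x 52 mm at x -20, y 108, top z 102 mm; two cans at (58, 108) and (62, -127), tops z 88 and 82; slotted block; coil socket.
- slot (a point): Centre of the slot's mouth in the brown block (116 x 26 x 18 mm) on the chassis, 58 mm above the desk. The slot runs along this frame's x: 94 mm long (x), 7 mm wide (y), 14 mm deep (z), mouth chamfered 2 mm. Axes parallel to the radio's. Takes the screen's 90 x 4 mm lower edge, either way round.
- socket (a point): Centre of the top face of the brown coil socket (74 x 32 x 12 mm) on the chassis, 52 mm above the desk and 90 mm to the -y side of the slot. Two round holes, 12 mm in diameter, lie 20 mm either side of it along this frame's x. Axes parallel to the radio's.
- screen: Loose aluminium screen, 90 g: upright plate 90 (x) x 4 (y) x 75 mm (z) with a grip bar 56 (x) x 12 (y) x 12 mm along its top edge, from z 73 to 85 mm. Origin at the centre of its lower edge, z up. Starts upright in the slot of screen_rest.
- screen_rest: Wooden block fixed to the desk, 120 (x) x 44 (y) x 30 mm high, with a slot 93 x 5.5 x 16 mm deep along its x in which the screen stands (lower edge 14 mm above the desk). Origin at the centre of its underside.
- coil: Loose plug-in coil, about 100 g (varies): round pale yellow ceramic former, 32 mm diameter, z 24 to 76 mm, copper winding z 26 to 42, on a ceramic bar 64 (x) x 28 (y) mm, z 12 to 24. Under the bar two brass pins, 6 mm diameter, 12 mm long, at x +20 and -20 mm. Origin midway between the pin tips, z up. Fits its socket either way round. Starts upright on coil_rest.
- coil_rest: Wooden block fixed to the desk, 90 (x) x 44 (y) x 30 mm high, with a slot 55 x 12 x 18 mm deep along its x into which the coil's pins hang; the coil's bar rests on its top. Origin at the centre of its underside.
- key: Bystander: morse key, steel lever on a wooden base 100 x 60 mm, 54 mm high, 0.45 kg. Origin at the centre of its underside.
- valve: Bystander: glass valve standing upright on its black base, 33 mm diameter, 84 mm high, 60 g. Origin at the centre of its underside.
- clip: Bystander: flat steel headband clip, 70 x 30 mm, 12 mm high. Origin at the centre of its underside.

How it is judged (in metres and radians):
On the way, in this order (a step that is already met when the one before it is completed fails the run):
1. the screen stands fully home in the chassis slot and is let go (x of screen in the frame of slot between -0.006 and 0.006 m and y of screen in the frame of slot between -0.005 and 0.005 m and z of screen in the frame of slot below -0.011 m and angle between screen's own z axis and vertical below 0.2 rad and angle between the x axis of screen and the x axis of slot, either way round below 0.12 rad and contact force between screen and the fingers below 0.2 N), for 0.3 s.
2. the coil is lifted so that its pin tips are higher than the top of the fitted screen (height (world z) of coil above 0.13 m and angle between coil's own z axis and vertical below 0.35 rad and contact force between coil and the fingers above 0.5 N), for 0.05 s.
3. the held coil passes over the screen or the radio at that height (height (world z) of coil above 0.13 m and y of coil in the frame of slot below 0.03 m and contact force between coil and the fingers above 0.5 N), for 0.05 s.
At the end, for the whole second after the job is handed in: Coil held by the fingers only, at rest, upright within 0.1 rad, centred over the socket within 5 mm, yaw within 0.12 rad, pin tips 3 to 18 mm above the socket top, touching nothing else. Screen let go in its slot, at least 11 mm deep, within 6 mm along, 5 mm across, 0.12 rad yaw (all of step 1 and horizontal distance between coil and socket below 0.005 m and z of coil in the frame of socket between 0.003 and 0.018 m and angle between coil's own z axis and vertical below 0.1 rad and angle between the x axis of coil and the x axis of socket, either way round below 0.12 rad and linear speed of coil below 0.02 m/s and contact force between coil and the fingers above 1 N and contact force between coil and radio below 0.05 N and contact force between coil and screen below 0.05 N and contact force between coil and coil_rest below 0.05 N and contact force between coil and screen_rest below 0.05 N); the arm keeps its last pose, push and grip.
It fails at once if the coil knocks against the radio or the screen (over 0.5 N) (contact force between coil and radio above 0.5 N or contact force between coil and screen above 0.5 N).
It fails at once if the carried coil is tipped over (more than 0.6 rad) (angle between coil's own z axis and vertical above 0.6 rad).
It fails at once if the morse key, glass valve or headband clip is moved over 20 mm, or the valve knocked over (distance of any of key, valve, clip from where it was at the start of the episode above 0.02 m or angle between valve's own z axis and vertical above 0.4 rad).
It also fails if it takes over 70 s, if anything falls off the work surface, if the arm or the gripper's body presses on something with over 40 N, if the wrist force passes 120 N, or if a joint passes its speed limit or range.

## Working session

There is one attempt and no reset: what is moved stays moved. The work goes in short steps, each a Python script; the robot and the scene stay as the last script left them, time stands still between calls to the robot, and variables do not carry over. Pictures are saved under pics/ and viewed, about 8 in all and at most 12, crops included, and the job is handed in when it is done.

```bash
mkdir -p pics; ls
cat > h.py <<'E'
import numpy as np, cv2
from scipy.spatial.transform import Rotation as R
from plant import *
def snap(name):
    o=get_obs(); rgb,d=camera(name); c=get_calibration(name); K=np.array(c["camera_matrix"])
    if name=="wrist":
        T=np.eye(4); T[:3,:3]=R.from_euler('xyz',o["tool_rot"],degrees=True).as_matrix(); T[:3,3]=o["position"]
        Twc=T@np.array(c["T_tool_cam"])
    else: Twc=np.linalg.inv(np.array(c["world_to_cam"]))
    return rgb,d,K,Twc,c
def cloud(d,K,T):
    v,u=np.mgrid[:d.shape[0],:d.shape[1]]
    p=np.stack([(u-K[0,2])/K[0,0]*d,-(v-K[1,2])/K[1,1]*d,-d],-1)
    w=p@T[:3,:3].T+T[:3,3]; w[d<=0]=np.nan; return w
def ray(uv,z,K,T):
    uv=np.atleast_2d(uv).astype(float)
    r=np.stack([(uv[:,0]-K[0,2])/K[0,0],-(uv[:,1]-K[1,2])/K[1,1],-np.ones(len(uv))],-1)@T[:3,:3].T
    return T[:3,3]+r*((z-T[2,3])/r[:,2])[:,None]
E
python3 - <<'E'
from h import *
for n in ("top","side"):
    rgb,d,K,T,c=snap(n); cv2.imwrite(f"pics/{n}1.png",rgb[...,::-1]); np.savez(f"{n}1.npz",rgb=rgb,d=d,K=K,T=T)
    print(n,c.keys(),K.round(1).tolist(),T.round(3).tolist(),d.min(),d.max(),{k:v for k,v in c.items() if 'dist' in k})
c=get_calibration("wrist");print(c); print(get_obs())
E
```

```text
pics
top dict_keys(['camera_matrix', 'world_to_cam']) [[418.5, 0.0, 254.9], [0.0, 418.5, 194.3], [0.0, 0.0, 1.0]] [[-0.026, 0.986, -0.163, 0.375], [-0.999, -0.02, 0.039, 0.09], [0.035, 0.164, 0.986, 0.987], [0.0, 0.0, 0.0, 1.0]] 0.0 1.9633987 {}
side dict_keys(['camera_matrix', 'world_to_cam']) [[491.3, 0.0, 254.1], [0.0, 491.3, 196.2], [0.0, 0.0, 1.0]] [[-0.998, 0.048, -0.051, 0.48], [-0.069, -0.596, 0.8, 0.811], [0.008, 0.801, 0.598, 0.641], [0.0, 0.0, 0.0, 1.0]] 0.0 3.1896002 {}
{'camera_matrix': array([[288.63163879,   0.        , 252.50617432],
       [  0.        , 288.63163879, 190.08823138],
       [  0.        ,   0.        ,   1.        ]]), 'T_tool_cam': array([[-1.74773722e-04,  9.51359620e-01,  3.08082526e-01,
         7.84102317e-02],
       [ 9.99999852e-01,  3.25103317e-04, -4.36624803e-04,
        -1.18129446e-03],
       [-5.15545857e-04,  3.08082404e-01, -9.51359536e-01,
        -1.42470239e-01],
       [ 0.00000000e+00,  0.00000000e+00,  0.00000000e+00,
         1.00000000e+00]])}
{'t': 0.1, 'joint_pos': array([63.09858502, 34.38265479, -0.14813221, 91.67533752,  0.10245591,
       54.02477306, -4.57258414]), 'dq': array([-0.0417932 , -0.08652046,  0.04576161, -0.16394582,  0.03308867,
        0.11391638,  0.010106  ]), 'joint_efforts': array([ 6.04331683e-03, -7.77990460e+01,  1.57006469e+00, -2.58625710e+01,
        1.26509348e-02,  5.50673096e-03,  1.94938696e-05]), 'position': array([ 0.27738006, -0.6693848 ,  0.23047468]), 'tool_rot': array([-1.79917566e+02,  5.76514176e-03,  2.25113927e+01]), 'ft_force': array([0.77062306, 0.11164347, 0.09915984]), 'torque': array([0.00775775, 0.00637011, 0.01640381]), 'opening': 0.9999574759215528}
```

View pics.

View pics/top1.png

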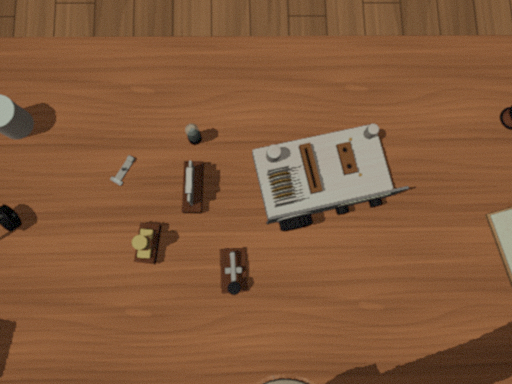

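View pics/side1.png

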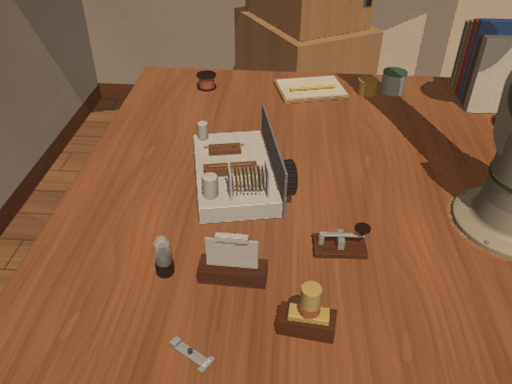

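Top view: radio around (325,172), slot block (310,168), socket (347,158), screen in its rest (193,187), coil (147,243), key (234,270), valve (193,133), clip (123,170). The side view agrees. Next I'll get rough poses from rays, then move the wrist camera closer.

Run:
```python
from h import *
f=np.load("top1.npz"); rgb,d,K,T=[f[k] for k in("rgb","d","K","T")]
w=cloud(d,K,T)
print("desk z",[w[v,u].round(3).tolist() for u,v in((100,100),(220,340),(320,270),(450,100))])
hsv=cv2.cvtColor(rgb,cv2.COLOR_RGB2HSV)
def comp(name,box,z,mask):
    m=np.zeros(mask.shape,np.uint8); x0,y0,x1,y1=box; m[y0:y1,x0:x1]=mask[y0:y1,x0:x1]
    n,l,s,c=cv2.connectedComponentsWithStats(m); i=1+np.argmax(s[1:,4])
    v,u=np.where(l==i); p=ray(np.c_[u,v],z,K,T)[:,:2].astype(np.float32)
    (c0,sz,a)=cv2.minAreaRect(p); bx=cv2.boxPoints((c0,sz,a)); e=max([bx[1]-bx[0],bx[2]-bx[1]],key=np.linalg.norm)
    print(name,"c",np.round(c0,3),"size",np.round(sz,3),"long axis deg",round(np.degrees(np.arctan2(e[1],e[0]))%180,1),"px",s[i,4],"cloud z med",np.nanmedian(w[v,u,2]).round(3))
z=np.nan_to_num(w[...,2])
brown=(hsv[...,1]>90)
comp("radio chassis",(240,110,420,235),.04,((hsv[...,1]<60)&(z>.03)&(z<.05)).astype(np.uint8))
comp("slot block",(295,135,325,200),.058,brown.astype(np.uint8))
comp("socket",(332,138,362,178),.052,brown.astype(np.uint8))
h=lambda a,b:((z>a)&(z<b)).astype(np.uint8)
comp("screen_rest top",(170,150,215,225),.03,h(.022,.038)); comp("screen bar",(170,150,215,225),.099,h(.08,.115))
comp("coil_rest top",(125,215,170,275),.03,h(.022,.037)); comp("coil top",(125,215,170,275),.094,h(.085,.11))
comp("coil bar",(125,215,170,275),.042,h(.037,.048)); comp("key",(210,240,255,300),.03,h(.015,.07)); comp("valve",(180,115,210,150),.084,h(.06,.1)); comp("valve",(180,115,210,150),.02,h(.006,.1)); comp("clip",(105,150,140,190),.01,h(.006,.05))
```

```text
desk z [[0.779, 0.425, 0.002], [0.206, 0.139, -0.002], [0.356, -0.097, -0.003], [0.769, -0.447, 0.003]]
radio chassis c [ 0.588 -0.104] size [0.163 0.3  ] long axis deg 101.5 px 6379 cloud z med 0.04
slot block c [ 0.589 -0.075] size [0.115 0.027] long axis deg 11.6 px 570 cloud z med 0.057
socket c [ 0.612 -0.162] size [0.072 0.033] long axis deg 11.4 px 418 cloud z med 0.052
screen_rest top c [0.555 0.199] size [0.045 0.121] long axis deg 177.6 px 742 cloud z med 0.03
screen bar c [0.554 0.199] size [0.013 0.088] long axis deg 180.0 px 197 cloud z med 0.098
coil_rest top c [0.427 0.301] size [0.046 0.09 ] long axis deg 172.3 px 412 cloud z med 0.03
coil top c [0.426 0.303] size [0.031 0.029] long axis deg 88.7 px 189 cloud z med 0.094
coil bar c [0.405 0.304] size [0.024 0.029] long axis deg 90.9 px 105 cloud z med 0.042
key c [0.357 0.108] size [0.034 0.095] long axis deg 178.9 px 354 cloud z med 0.038
valve c [0.672 0.193] size [0.031 0.029] long axis deg 45.7 px 151 cloud z med 0.077
valve c [0.685 0.198] size [0.053 0.032] long axis deg 17.7 px 253 cloud z med 0.071
clip c [0.626 0.349] size [0.016 0.018] long axis deg 155.1 px 42 cloud z med 0.011
```

Run:
```python
from h import *
def save(n):
    sleep(.3); rgb,d,K,T,c=snap("wrist"); cv2.imwrite(f"pics/{n}.png",rgb[...,::-1]); np.savez(n+".npz",rgb=rgb,d=d,K=K,T=T)
reach([.605,-.118,.22],[180,0,11.5]); save("w_radio"); print(get_obs()["joint_pos"].round(1),get_obs()["t"])
reach([.554,.199,.22],[180,0,-2]); save("w_screen"); o=get_obs(); print(o["joint_pos"].round(1),o["t"],o["position"],o["tool_rot"])
a,b=[cv2.imread(f"pics/{n}.png") for n in("w_radio","w_screen")]
cv2.imwrite("pics/both.png",cv2.resize(np.vstack([a,b]),None,fx=.78,fy=.78,interpolation=cv2.INTER_AREA))
```

```text
[  7.3  27.5  -2.2 107.    1.4  45.5 -74.1] 2.7417
[ -25.8   25.7    0.8  110.7   -0.5   43.6 -116.8] 4.3083 [0.55426783 0.19828973 0.21999115] [ 1.79995933e+02  7.20855426e-05 -2.06383219e+00]
```

View pics/both.png

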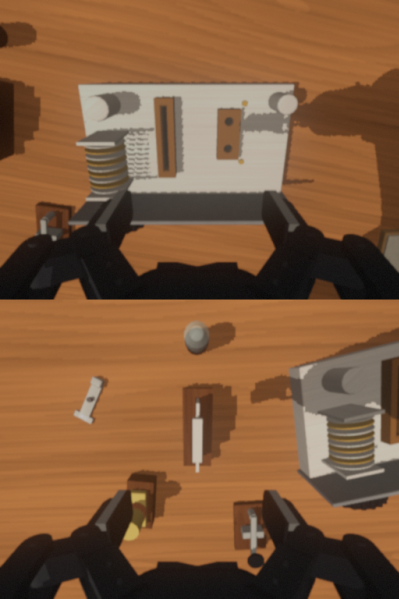

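The wrist views show the slot (about full-resolution px (212,176)), the two socket holes (293,155) and (293,190), and the screen bar (253,178) seen from almost above. I'll refine these by rays.

```bash
cat >> h.py <<'E'
def comps(name,f,box,mask,z,amin):
    K,T=f["K"],f["T"]; m=np.zeros(mask.shape,np.uint8); x0,y0,x1,y1=box; m[y0:y1,x0:x1]=mask[y0:y1,x0:x1]
    n,l,s,c=cv2.connectedComponentsWithStats(m); out=[]
    for i in range(1,n):
        if s[i,4]<amin: continue
        v,u=np.where(l==i); p=ray(np.c_[u,v],z,K,T)[:,:2].astype(np.float32)
        c0,sz,_=r=cv2.minAreaRect(p); b=cv2.boxPoints(r); e=max([b[1]-b[0],b[2]-b[1]],key=np.linalg.norm)
        a=(np.degrees(np.arctan2(e[1],e[0]))+90)%180-90
        print(name,"c",np.round(c0,4),"mean",p.mean(0).round(4),"size",np.round(sz,3),"ax",round(a,1),"px",s[i,4],"z",np.nanmedian(cloud(f["d"],K,T)[v,u,2]).round(3)); out.append((c0,a))
    return out
E
python3 - <<'E'
from h import *
f=np.load("w_radio.npz"); rgb=f["rgb"]; hsv=cv2.cvtColor(rgb,cv2.COLOR_RGB2HSV); w=cloud(f["d"],f["K"],f["T"]); V=hsv[...,2]
print("V slot row176",V[176,192:234].tolist()); print("V hole col", V[140:206,293].tolist())
br=hsv[...,1]>90; 
comps("block",f,(190,115,240,235),br,.058,200); comps("socket",f,(272,130,316,210),br,.052,200)
for t in(55,70,85):
    comps(f"slot{t}",f,(196,118,230,232),V<t,.058,60); comps(f"holes{t}",f,(278,138,308,205),V<t,.052,12)
z=np.nan_to_num(w[...,2]); comps("chassis",f,(80,90,400,290),(z>.033)&(z<.047)&(hsv[...,1]<70),.04,500)
f=np.load("w_screen.npz"); rgb=f["rgb"]; hsv=cv2.cvtColor(rgb,cv2.COLOR_RGB2HSV); w=cloud(f["d"],f["K"],f["T"]); z=np.nan_to_num(w[...,2])
comps("rest",f,(225,105,290,225),(z>.022)&(z<.038),.03,200)
comps("screen all",f,(225,105,290,225),(z>.075)&(z<.12),.099,50)
comps("bar bright",f,(225,105,290,225),(hsv[...,1]<60)&(hsv[...,2]>140),.099,50)
E
```

```text
V slot row176 [187, 187, 186, 187, 186, 186, 182, 169, 151, 138, 137, 137, 134, 131, 117, 100, 86, 75, 67, 62, 65, 69, 90, 118, 130, 134, 136, 136, 136, 135, 127, 107, 95, 106, 117, 123, 123, 122, 123, 122, 127, 147]
V hole col [118, 129, 135, 137, 136, 136, 138, 137, 135, 125, 107, 85, 74, 71, 72, 72, 71, 71, 75, 81, 91, 110, 125, 134, 136, 135, 135, 136, 135, 135, 135, 136, 136, 134, 135, 136, 136, 136, 136, 136, 136, 135, 135, 134, 126, 110, 90, 76, 73, 73, 73, 76, 78, 84, 93, 108, 123, 132, 135, 135, 136, 136, 136, 142, 155, 173]
block c [ 0.5893 -0.0754] mean [ 0.5925 -0.0749] size [0.114 0.026] ax 11.5 px 2040 z 0.058
socket c [ 0.6118 -0.1617] mean [ 0.6129 -0.1614] size [0.072 0.032] ax 11.4 px 1723 z 0.052
slot70 c [ 0.5906 -0.0748] mean [ 0.5917 -0.0746] size [0.085 0.004] ax 11.5 px 255 z 0.044
slot85 c [ 0.5886 -0.0746] mean [ 0.5906 -0.0742] size [0.091 0.006] ax 11.5 px 468 z 0.045
holes85 c [ 0.6304 -0.1573] mean [ 0.6306 -0.1572] size [0.008 0.009] ax -78.6 px 56 z 0.043
holes85 c [ 0.5918 -0.1651] mean [ 0.5919 -0.1651] size [0.007 0.008] ax -78.6 px 46 z 0.043
chassis c [ 0.5819 -0.1095] mean [ 0.5935 -0.1226] size [0.175 0.304] ax -78.5 px 26247 z 0.04
rest c [0.5544 0.1985] mean [0.562  0.1983] size [0.044 0.119] ax -2.4 px 2862 z 0.03
screen all c [0.5584 0.1981] mean [0.5592 0.1983] size [0.011 0.087] ax -2.4 px 887 z 0.099
bar bright c [0.5939 0.1969] mean [0.5938 0.197 ] size [0.004 0.016] ax -2.2 px 86 z 0.089
bar bright c [0.5495 0.199 ] mean [0.5547 0.1986] size [0.012 0.067] ax -1.7 px 774 z 0.099
```

Run:
```python
from h import *
f=np.load("w_screen.npz"); w=cloud(f["d"],f["K"],f["T"]); p=w[105:225,225:290].reshape(-1,3); p=p[np.isfinite(p[:,0])]
a=np.radians(-2.4); c=np.array([.5544,.1985]); q=(p[:,:2]-c)@np.array([[np.cos(a),-np.sin(a)],[np.sin(a),np.cos(a)]])
for lo,hi in((.0945,.105),(.08,.0935),(.05,.105)):
    m=(p[:,2]>lo)&(p[:,2]<hi)&(abs(q[:,1])<.02); print(lo,hi,m.sum(),np.percentile(q[m,0],[0,2,98,100]).round(4),np.percentile(q[m,1],[0,5,50,95,100]).round(4))
move_straight([.5544,.1985,.12],[180,0,-2.4]); move_straight([.5544,.1985,.076],feed=.08)
grab(); sleep(.3); o=get_obs(); print(o["opening"],o["ft_force"].round(2),o["position"].round(4))
move_straight([.5544,.1985,.13],feed=.08); o=get_obs(); print(o["opening"],o["ft_force"].round(2))
move_straight([.5544,.1985,.235],feed=.15); sleep(.2); o=get_obs(); print(o["t"],o["opening"],o["ft_force"].round(2))
rgb,*_=snap("side"); rw,*_=snap("wrist"); cv2.imwrite("pics/g1.png",np.hstack([rgb,rw])[...,::-1][:,::1]); 
im=cv2.imread("pics/g1.png"); cv2.imwrite("pics/g1s.png",cv2.resize(im,(800,300)))
```

```text
0.0945 0.105 720 [-0.0271 -0.026   0.0279  0.0285] [-0.006  -0.0055 -0.0001  0.0056  0.0056]
0.08 0.0935 161 [-0.0445 -0.044   0.0456  0.0458] [-0.0057 -0.0019  0.0001  0.002   0.0057]
0.05 0.105 897 [-0.0445 -0.0397  0.0454  0.0458] [-0.006  -0.0052 -0.      0.0056  0.0057]
0.12501968684543463 [-1.24  0.4   5.66] [0.5545 0.1985 0.0763]
0.12645191973447076 [ 0.2  -0.07 -0.14]
8.6667 0.12738713002056795 [ 0.48  0.02 -0.94]
```

View pics/g1s.png

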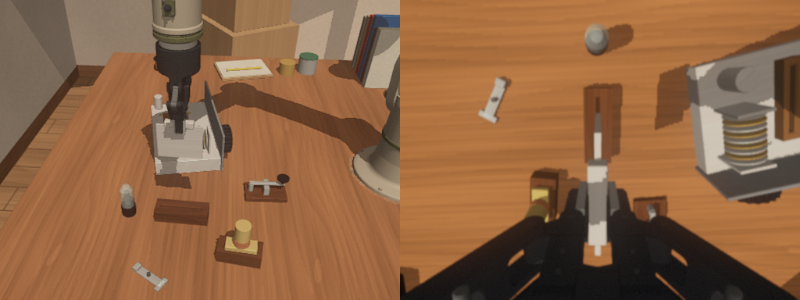

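The screen is held upright: the opening matches the 12 mm bar and the weight reads 0.94 N. Now over to the slot, with a check picture just above it.

Run:
```python
from h import *
x,y=.5888,-.0752
reach([x,y,.235],[180,0,11.5]); move_straight([x,y,.130],feed=.15); sleep(.2); o=get_obs(); print(o["t"],o["position"].round(4),o["tool_rot"].round(2),o["ft_force"].round(2))
rw,d,K,T,_=snap("wrist"); rs,ds,Ks,Ts,_=snap("side"); rt,dt,Kt,Tt,_=snap("top")
np.savez("ins.npz",rgb=rw,d=d,K=K,T=T)
a=cv2.resize(rw[120:384,120:400],(420,396)); b=cv2.resize(rs[110:230,170:310],(380,326))
c=np.zeros((396,800,3),np.uint8); c[:,:420]=a; c[:326,420:]=b; cv2.imwrite("pics/ins.png",c[...,::-1])
```

```text
10.8833 [ 0.5893 -0.0752  0.131 ] [ 1.7998e+02 -9.0000e-02  1.1500e+01] [ 1.07 -0.44 -1.38]
```

View pics/ins.png

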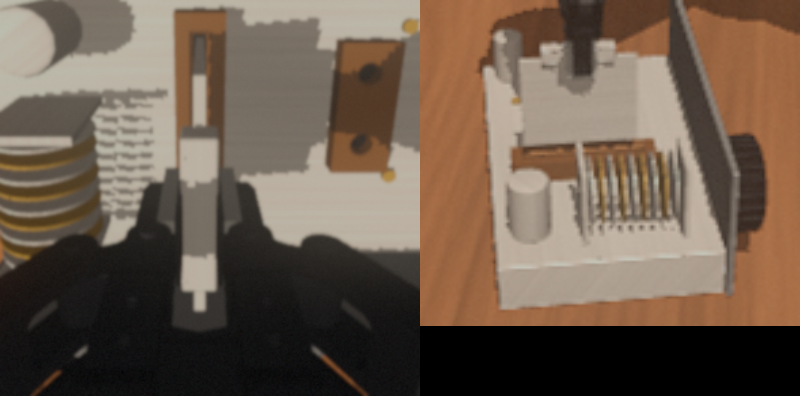

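The plate is in line with the slot and about 11 mm above its mouth; side crop agrees. Lowering in steps with a force check.

Run:
```python
from h import *
x,y=.5888,-.0752; b=get_obs()["ft_force"]
for z in (.124,.119,.116,.113,.110,.107,.105):
    move_straight([x,y,z],feed=.04); o=get_obs(); df=o["ft_force"]-b
    print(z,o["position"].round(4),df.round(2),o["opening"].round(3))
    if df[2]>12 or np.hypot(df[0],df[1])>15: print("stop"); break
print(o["t"])
```

```text
Traceback (most recent call last):
AttributeError: 'float' object has no attribute 'round'
```

Run:
```python
from h import *
x,y=.5888,-.0752; b=get_obs()["ft_force"]; print(b)
for z in (.119,.116,.113,.110,.107,.105):
    move_straight([x,y,z],feed=.04); o=get_obs(); df=o["ft_force"]-b
    print(z,o["position"].round(4),df.round(2),round(o["opening"],3))
    if df[2]>12 or np.hypot(df[0],df[1])>15: print("stop"); break
print(o["t"])
```

```text
[ 0.58272965  0.68917465 -0.39632974]
0.119 [ 0.5886 -0.0752  0.1186] [-0.39 -1.55 -0.29] 0.123
0.116 [ 0.5887 -0.0752  0.1158] [-1.08 -0.38 -1.1 ] 0.128
0.113 [ 0.5888 -0.0752  0.1128] [-0.52 -0.22 -0.87] 0.128
0.11 [ 0.5887 -0.0752  0.1098] [-0.18 -1.04 -0.65] 0.123
0.107 [ 0.5887 -0.0752  0.1068] [-0.13 -0.08 -0.52] 0.127
0.105 [ 0.589  -0.0754  0.1063] [-4.68 -1.65 13.71] 0.129
stop
12.8583
```

It bottomed at TCP z 0.106, exactly the predicted fully-home height, with free sliding before that. Release, check, then look at the coil.

Run:
```python
from h import *
x,y=.5888,-.0752
open_jaws(); sleep(.2); move_straight([x,y,.235],feed=.15); sleep(.2)
def save(n):
    rgb,d,K,T,c=snap("wrist"); np.savez(n+".npz",rgb=rgb,d=d,K=K,T=T); return rgb
a=save("w_fit"); print(get_obs()["t"])
reach([.427,.302,.22],[180,0,-8]); sleep(.3); b=save("w_coil"); o=get_obs(); print(o["t"],o["position"].round(4),o["joint_pos"].round(1),o["ft_force"].round(2))
cv2.imwrite("pics/fitcoil.png",cv2.resize(np.hstack([a,b]),(800,300),interpolation=cv2.INTER_AREA)[...,::-1])
f=np.load("w_fit.npz"); w=cloud(f["d"],f["K"],f["T"]).reshape(-1,3); 
a=np.radians(11.5); M=np.array([[np.cos(a),-np.sin(a)],[np.sin(a),np.cos(a)]])
q=(w[:,:2]-[.5893,-.0752])@M
for lo,hi in((.124,.14),(.10,.1225)):
    m=(w[:,2]>lo)&(w[:,2]<hi)&(abs(q[:,1])<.015)&(abs(q[:,0])<.06); print(lo,m.sum(),np.percentile(q[m,0],[1,50,99]).round(4),np.percentile(q[m,1],[1,50,99]).round(4),np.median(w[m,2]).round(4))
f=np.load("w_coil.npz"); w=cloud(f["d"],f["K"],f["T"]); z=np.nan_to_num(w[...,2]); near=(abs(w[...,0]-.427)<.08)&(abs(w[...,1]-.302)<.06)
hsv=cv2.cvtColor(f["rgb"],cv2.COLOR_RGB2HSV); box=(150,80,360,330)
comps("top",f,box,near&(z>.089)&(z<.1),.094,60); comps("bar",f,box,near&(z>.037)&(z<.047),.042,60); comps("rest",f,box,near&(z>.023)&(z<.036),.03,100)
for s in((.037,.047),(.023,.036)):
    p=w[near&(z>s[0])&(z<s[1])]; print(s,p.min(0).round(4),p.max(0).round(4))
```

```text
15.0333
16.9 [0.4273 0.3016 0.22  ] [-4.140e+01  2.140e+01 -1.000e-01  1.187e+02  0.000e+00  3.990e+01
 -1.395e+02] [ 0.01 -0.23 -0.01]
0.124 816 [-0.027   0.003   0.0282] [-0.0055  0.0008  0.0063] 0.1289
0.1 147 [-0.0442  0.0316  0.0454] [-0.0033  0.0007  0.0048] 0.119
top c [0.4245 0.3025] mean [0.4248 0.3024] size [0.03  0.032] ax -9.0 px 807 z 0.094
bar c [0.4452 0.3002] mean [0.4466 0.3   ] size [0.027 0.023] ax 81.9 px 425 z 0.042
rest c [0.4257 0.301 ] mean [0.4357 0.298 ] size [0.044 0.089] ax -8.1 px 1261 z 0.03
(0.037, 0.047) [0.3913 0.2857 0.037 ] [0.4568 0.3191 0.0468]
(0.023, 0.036) [0.3782 0.273  0.0276] [0.4729 0.3288 0.0359]
```

View pics/fitcoil.png

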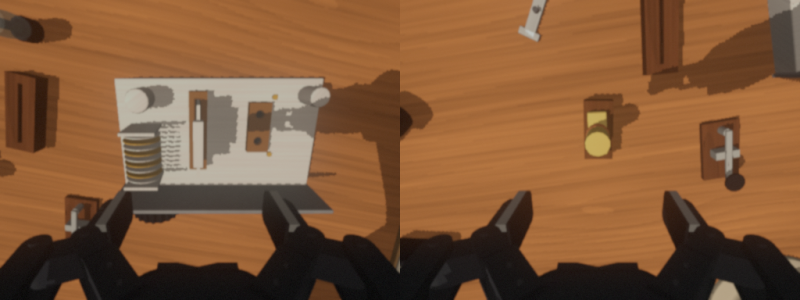

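Screen fit confirmed: bar top z 0.1289 (expected 0.129), offset about 0.6 mm along and 0.8 mm across. Coil at (0.4247, 0.3024), yaw −8.1°, seen upright at (598,145) in the right half. Grasping it now.

Run:
```python
from h import *
x,y=.4247,.3024
b=get_obs()["ft_force"]
move_straight([x,y,.12],[180,0,-8.1]); move_straight([x,y,.059],feed=.08); sleep(.2); p=get_obs()["position"]
grab(); sleep(.3); o=get_obs(); print(p.round(4),o["position"].round(4),o["opening"],(o["ft_force"]-b).round(2))
move_straight([x,y,.10],feed=.06); move_straight([x,y,.23],feed=.15); sleep(.3); o=get_obs(); print(o["t"],o["position"].round(4),o["opening"],(o["ft_force"]-b).round(2))
rw,d,K,T,_=snap("wrist"); rs,ds,Ks,Ts,_=snap("side"); np.savez("w_held.npz",rgb=rw,d=d,K=K,T=T); np.savez("s_held.npz",rgb=rs,d=ds,K=Ks,T=Ts)
pc=o["position"]; c=np.linalg.inv(Ts)@np.array([pc[0],pc[1],pc[2]-.01,1]); u=int(Ks[0,0]*c[0]/-c[2]+Ks[0,2]); v=int(-Ks[1,1]*c[1]/-c[2]+Ks[1,2]); print(u,v)
v0,u0=max(v-70,0),max(u-70,0); s=cv2.resize(rs[v0:v0+140,u0:u0+140],(396,396))
c=np.hstack([cv2.resize(rw[180:384,160:350],(400,396)),s]); cv2.imwrite("pics/held.png",c[...,::-1])
```

```text
[0.4249 0.3026 0.0595] [0.4247 0.3024 0.0592] 0.35849745389481347 [-1.43 -0.28  5.31]
21.825 [0.4245 0.3023 0.2294] 0.3565459218945098 [-0.35 -0.12 -0.68]
319 223
```

View pics/held.png

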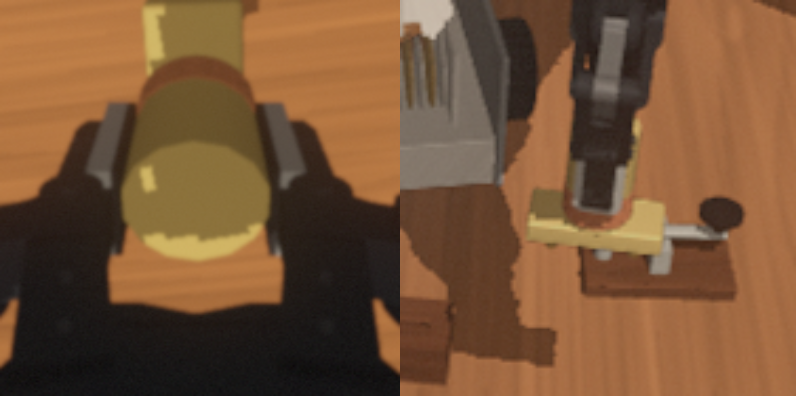

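Coil held upright with the bar level, no slip, opening consistent with 32 mm. Carry it high over the screen, then measure the held coil before lowering.

Run:
```python
from h import *
move_straight([.6115,-.1614,.23],[180,0,11.5],feed=.2); sleep(.4); o=get_obs(); print(o["t"],o["position"].round(4),o["tool_rot"].round(2),o["opening"])
A=np.radians(11.5); M=np.array([[np.cos(A),-np.sin(A)],[np.sin(A),np.cos(A)]])
for n in("wrist","side","top"):
    rgb,d,K,T,_=snap(n); np.savez("o_"+n+".npz",rgb=rgb,d=d,K=K,T=T)
    w=cloud(d,K,T); hsv=cv2.cvtColor(rgb,cv2.COLOR_RGB2HSV)
    near=(abs(w[...,0]-.6115)<.06)&(abs(w[...,1]+.1614)<.06)&(w[...,2]>.165)
    yel=near&(hsv[...,0]>18)&(hsv[...,0]<35)&(hsv[...,1]>70)
    for nm,lo,hi in(("former",.22,.28),("former top",.259,.275),("bar top",.207,.2175)):
        p=w[yel&(w[...,2]>lo)&(w[...,2]<hi)]
        if len(p)<20: print(n,nm,len(p)); continue
        q=(p[:,:2]-[.6115,-.1614])@M
        s=np.linalg.lstsq(np.c_[q,np.ones(len(q))],p[:,2],rcond=None)[0]
        print(n,nm,len(p),"x",np.percentile(q[:,0],[1,50,99]).round(4),"y",np.percentile(q[:,1],[1,50,99]).round(4),"z",np.percentile(p[:,2],[2,50,98]).round(4),"slope",s[:2].round(3))
        r=cv2.minAreaRect(p[:,:2].astype(np.float32)); print("   ",np.round(r[0],4),np.round(r[1],4),round(r[2],1))
rw=np.load("o_wrist.npz")["rgb"]; rs=np.load("o_side.npz")["rgb"]
cv2.imwrite("pics/over.png",np.hstack([cv2.resize(rw[100:384,110:394],(400,400)),cv2.resize(rs[60:220,150:310],(400,400))])[...,::-1])
```

```text
24.975 [ 0.6115 -0.1613  0.23  ] [-180.    -0.    11.5] 0.3588655726422794
wrist former 5092 x [-0.0135  0.0065  0.0155] y [-0.014   0.0009  0.0163] z [0.2352 0.2642 0.2656] slope [-0.54   0.009]
    [ 0.6147 -0.1667] [0.0313 0.0484] 25.6
wrist former top 3690 x [-0.014   0.0022  0.0152] y [-0.0138  0.0013  0.0163] z [0.2602 0.2645 0.2657] slope [-0.046 -0.   ]
    [ 0.6118 -0.1609] [0.0312 0.0353] 25.6
wrist bar top 1469 x [0.0112 0.0234 0.0319] y [-0.0116  0.0019  0.0153] z [0.2084 0.2125 0.2138] slope [-0.066 -0.008]
    [ 0.6313 -0.1555] [0.0227 0.0277] 14.6
side former 18
side former top 3
side bar top 155 x [-0.0301 -0.      0.0322] y [-0.0135  0.011   0.0175] z [0.2073 0.2112 0.2136] slope [-0.004 -0.076]
    [ 0.6117 -0.1575] [0.0622 0.0302] 18.9
top former 86 x [-0.015  -0.0107 -0.0053] y [-0.0147  0.0029  0.023 ] z [0.2393 0.2629 0.2664] slope [ 0.268 -0.237]
    [ 0.6    -0.1582] [0.0095 0.0414] 13.5
top former top 53 x [-0.0148 -0.0106 -0.0053] y [-0.0147 -0.0002  0.016 ] z [0.2603 0.2637 0.267 ] slope [0.151 0.022]
    [ 0.6002 -0.1624] [0.0079 0.0343] 21.2
top bar top 140 x [-0.0309 -0.0217 -0.0085] y [-0.0128  0.0027  0.0148] z [0.209  0.2126 0.2164] slope [ 0.036 -0.021]
    [ 0.5925 -0.1643] [0.0241 0.0281] 10.2
```

View pics/over.png

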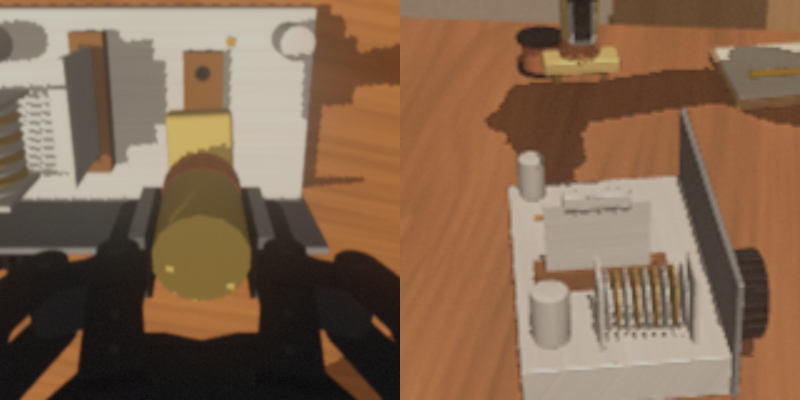

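The coil is upright over the socket: bar top at 0.2125 and former top at 0.2645, both as predicted. It sits about 1 mm to +y, so I'll shift −1 mm, lower, and re-measure.

Run:
```python
from h import *
P=np.array([.6117,-.1624])
def yawfit(w,yel,z0,A=np.radians(11.5)):
    M=np.array([[np.cos(A),-np.sin(A)],[np.sin(A),np.cos(A)]]); p=w[yel&(abs(w[...,2]-z0)<.004)]; q=(p[:,:2]-P)@M
    xs,ms=[],[]
    for x in np.arange(.019,.031,.001):
        y=q[abs(q[:,0]-x)<.0007,1]
        if len(y)>15: xs.append(x); ms.append((np.percentile(y,2)+np.percentile(y,98))/2)
    print("bar mid y",np.round(ms,4),"yaw off deg",np.degrees(np.polyfit(xs,ms,1)[0]).round(2),"xmax",np.percentile(q[:,0],99).round(4))
f=np.load("o_wrist.npz"); w=cloud(f["d"],f["K"],f["T"]); hs=lambda r:cv2.cvtColor(r,cv2.COLOR_RGB2HSV)
ye=lambda h:(h[...,0]>18)&(h[...,0]<35)&(h[...,1]>70)
yawfit(w,ye(hs(f["rgb"])),.2125)
b=get_obs()["ft_force"]
move_straight([*P,.13],feed=.15); move_straight([*P,.103],feed=.04); sleep(.5); o=get_obs(); print(o["t"],o["position"].round(4),o["tool_rot"].round(2),round(o["opening"],3),(o["ft_force"]-b).round(2))
for n in("wrist","side","top"):
    rgb,d,K,T,_=snap(n); np.savez("d_"+n+".npz",rgb=rgb,d=d,K=K,T=T); w=cloud(d,K,T); h=hs(rgb)
    near=(abs(w[...,0]-P[0])<.06)&(abs(w[...,1]-P[1])<.06)
    y=ye(h)&near; p=w[y&(abs(w[...,2]-.086)<.005)]
    if len(p): print(n,"bar z",np.median(p[:,2]).round(4), cv2.minAreaRect(p[:,:2].astype(np.float32)))
    if n=="wrist":
        yawfit(w,y,.0855)
        comps("far hole",dict(rgb=rgb,d=d,K=K,T=T),(0,0,512,384),near&(h[...,2]<85)&(w[...,2]<.06),.052,12)
rw,rs=[np.load(f"d_{n}.npz")["rgb"] for n in("wrist","side")]
cv2.imwrite("pics/down.png",np.hstack([cv2.resize(rw[100:384,110:394],(400,400)),cv2.resize(rs[100:220,170:290],(400,400))])[...,::-1])
```

```text
bar mid y [0.0024 0.0024 0.003  0.003  0.0027 0.003  0.003  0.0029 0.0027 0.0029
 0.0032 0.0033] yaw off deg 3.07 xmax 0.0317
27.2667 [ 0.6117 -0.1624  0.1031] [180.   -0.   11.5] 0.362 [-0.15  0.83 -1.32]
wrist bar z 0.0856 ((0.6314736008644104, -0.15660342574119568), (0.02282015047967434, 0.02769719436764717), 14.445955276489258)
bar mid y [0.0013 0.0018 0.0018 0.0016 0.0019 0.0016 0.0018 0.0016 0.0019 0.0019
 0.0018 0.0017] yaw off deg 1.04 xmax 0.0317
side bar z 0.0846 ((0.612173318862915, -0.16088689863681793), (0.06266573071479797, 0.028980089351534843), 12.856221199035645)
top bar z 0.0855 ((0.5897302627563477, -0.1652829349040985), (0.028963029384613037, 0.02073553204536438), 89.75820922851562)
```

View pics/down.png

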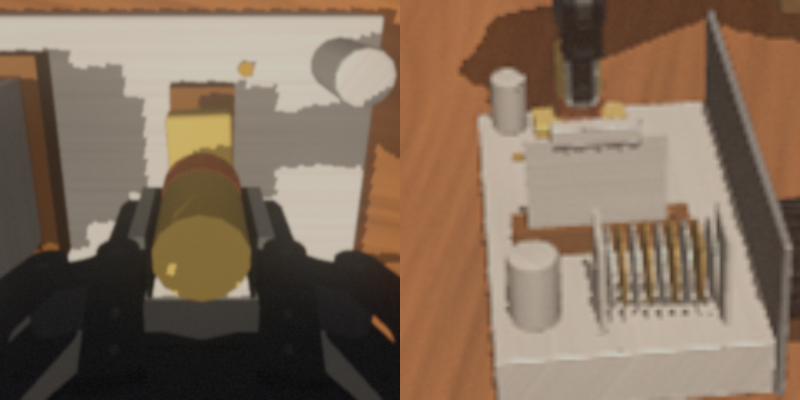

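Run:
```python
from h import *
o=get_obs(); print(o["t"],o["position"].round(4),abs(o["dq"]).max(),round(o["opening"],3)); job_done()
```

```text
27.4167 [ 0.6117 -0.1624  0.103 ] 0.05903188344245505 0.356
the job is handed in; nothing more can be done
```

I moved the screen from its rest into the chassis slot and let go of it. I then carried the coil over the top of the screen and handed in, still holding it above its socket. The robot clock read 27.4 s of the 70 s allowed, and no verdict was reported.

**Screen:**
- It slid in freely and bottomed at the height I had predicted for fully home.
- After release, its top measured 0.1289 m against 0.129 m expected. It sat about 0.6 mm off along the slot and 0.8 mm off across it.

**Coil:**
- **Height:** the last check put the pin tips about 9.6 mm above the socket.
- **Position and yaw:** the coil was within about 1–2 mm of the socket centre, and its yaw was 1–3° off (limit about 7°).
- **At rest:** the arm was still, the grip steady, and the wrist showed only the coil's weight plus noise.

**Checks that failed or disagreed:**
- The yaw readings scattered: 3.1° before lowering, then 1.0° and 1.4° after. I left it uncorrected.
- The socket measured about 4–5 mm along x from a point straight across from the slot. I used the measured position, which the top and wrist cameras agreed on.
- In the last wrist view the holes were hidden under the coil, so the final pin alignment rests on the bar and on the socket position measured earlier.

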